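Free the re-glued mule from the sole press and put it back with its mate

TASK

The glue on the wooden mule in the green sole press has set. Wind the red handwheel anticlockwise until the screw is fully up at its stop, draw the mule out of the press, and set it down (do not drop it) squarely on the empty grey mat of the shoe rack beside its mate, toe pointing the same way. Do not drag the mule about before the press is open, and leave the mate and the bottles and tins around undisturbed.

Things in the scene. Friction and masses are not known exactly. Their poses are not given: they have to be found in the camera images.
- press: Green bench press fixed to the table, base 225 (x) by 120 by 20 high. Origin on the table under the middle of its wooden bed (46 wide, top 40 above the table). x runs from the open throat to the column at the back. Screw axis vertical at x = +55. Its 42 wide overhanging arm spans heights 104 to 141 and reaches forward to x = +34; in front of that nothing stands above the bed
- handwheel (a joint): Turn of the handwheel in rad: 0 = clamped, 4.3 = top stop (fully open); starts at 0 to 0.25. Grows anticlockwise seen from above, stays where it is left, takes about 0.15 N m. The screw rises 30 mm per whole turn (4.77 mm per rad) and lifts handwheel and the round pressure pad (28 across) with it, 20.5 mm in all
- wheel_top (a point): Centre of the top face of the red handwheel: a solid round disc, 60 across, 18 thick, axis vertical, with a white mark. It is 192 above the table when the wheel reads 0 and rises with it; at least 33 of free height between the wheel and the press arm under it
- sandal: The mule in the press: wooden sole 180 long, 22 thick, 60 wide (heel 50), rigid coral strap, about 220 g. Origin mid-underside, x to the heel, z up. Strap: arch from x = -62 to -18, 62 wide over upright sides (upright to z = 45), 61 high. Heel rim to z = 31 at the very back. The press pad stands on the footbed near x = +55; once open the rim passes under it with about 12 to spare
- sandal_toe (a point): The front end of that mule's sole, 90 ahead of its origin
- rack: Low white shoe rack, fixed, 230 deep (x) by 262 wide (y), top face 60 above the table. Origin on the table under its middle. Two grey mats (200 by 82, flush) lie at y = +62 and y = -62; the mate stands on the +y one. Toes on the rack point to the rack's -x
- empty_place (a point): Centre of the empty grey mat, on the top face of the rack; axes as the rack's
- mate: The other mule of the pair, the same in shape, colour and axes, standing on the rack's +y mat
- polish_tin: Loose flat blue shoe polish tin, 72 across, 32 high, origin under its centre
- cream_jar: Loose amber jar, 52 across, 55 high, origin under its centre
- shoe_brush: Loose shoe brush 160 x 50 x 47, origin under its centre
- spray_bottle: Loose white bottle 54 across, 170 high, origin under its centre
- shoe_tree: Loose wooden shoe tree, about 210 long and 50 high, lying flat, origin under it
- dye_bottle: Loose amber bottle 48 across, 100 high, origin under its centre

How it is judged:
By the outcome, as a careful person would: the job done as asked, in the order asked, and still so for the second after the job is handed in, with the robot touching nothing.
It also fails if it takes over 70 s, if anything falls off the work surface, if the arm or the gripper's body presses on something with over 40 N, if the wrist force passes 120 N, or if a joint passes its speed limit or range.

ROBOT

A 6-joint arm with a two-finger parallel gripper is mounted at the origin on the work surface. World frame = base frame: x ahead of the robot, y to its left, z up, the work surface at z = 0. Lengths are in m, angles in rad, forces in N, time in s.
With the tool pointing down it reaches from about 0.35 to 0.975 m from the base axis. Payload 4.9 kg.
Tool frame: the origin (TCP) lies on the centre line of the jaws, within the pads' length; the fingertips stand 14 mm ahead of it and the grasp point (between the pads) lies 5 mm behind it; z points along the fingers, y is the line along which they close (so a half turn about z gives the same grasp; the last joint's range is limited). The gripper opens to 85 mm and grips with 20 to 120 N. Pads are 22 mm wide; open, the fingers measure 114 mm over their backs; the gripper's body (76 mm by 85 mm) begins 54 mm behind the grasp point. The pads swing forward as they close: fully open they stand 13 mm farther back than shut.
Start: joints at [-1.345, 0.053, 1.613, -0, 1.476, -0.119], TCP at [0.211, -0.588, 0.245] pointing down, gripper open.
Joint ranges: [-3.01, 3.01], [-1.01, 2.22], [0.06, 2.58], [-1.02, 4.17], [0.09, 2.62], [-3.14, 3.14]. Speed limits (rad/s): [2.57, 2.57, 3.14, 3.14, 3.14, 3.14].

INTERFACE

Orientations are given as a rotation vector (axis times angle).
In Python, from plant import manip gives the robot as it stands.
- The arm moves only by the tool play_rows, never from a script. Its argument "motion" is a list that holds one entry, the list of rows, each a list of 7 numbers: the turn, a rotation vector about the tool's x, y, z as a fraction of full scale, then the shift along the tool's x, y, z as a fraction of full scale, then the opening, from 0 (shut) to 1 (fully open). A call has exactly 10 rows; each row is the pose to reach, as a shift and turn from the pose commanded when the call began, along the tool's axes at that moment, turning the shorter way round; what a row does not reach only later rows make up. Full scale, the value 1, is 150 mm for a shift and pi rad for a turn. A row lasts 1/8 s, in which the tool goes at most 62.5 mm and 10.7 degrees, less where a joint would pass 70% of its speed; a pose out of reach is approached as far as the arm can. A call with a number of a shift or a turn outside -1 to 1 is refused whole. A call with a gripper value outside its range is refused whole. The fingers move at their own pace and stop on an object; the grip force is fixed at half the most. Time passes only in rows, so rows that repeat a pose let the fingers close, or fill a call up. It gives the time, the measured TCP pose, the force, the opening and the grip force at its end, in the units of the state.
- manip.sense(): the state, without advancing time (a new reading comes with each control period).
- manip.camera(name): name is "side" or "top" or "wrist"; returns (picture, depth): 480x640x3 uint8, red, green, blue; 480x640 float32, m along the optical axis (not along the pixel's ray), 0 where there is no reading.
- manip.camera_info(name): a dict with "fx", "fy", "cx", "cy" (pixels), "cam_to_world" (4x4, takes a point from camera to world coordinates). Camera axes: x right, y down, z forward; pixel columns grow to the right and rows downward; lengths in m; the calibration is good to about 2 mm. The wrist camera is an equidistant fisheye: a pixel r from the principal point sees the ray r / f radians off the axis. A picture is of the moment at which its call begins: read the wrist's pose just before it. camera_info takes no time and is no camera call; for the wrist camera it gives the pose at the moment of the call.
- manip.close_job(): hands the job in; it is judged then, once.
The state is a dict: "clock": time; "joint_pos": joint angles; "qd": joint speeds; "joint_efforts": joint torques, N m; "tool_pos": TCP position; "tcp_rot": TCP orientation; "wrist_force": force on the tool from outside, world axes, zero at the start; "wrist_torque": the same for the moment, N m; "width": finger opening in m; "grip_force": force on a finger pad.
Only numpy, scipy, OpenCV 4.12 (cv2) and the standard library are available. Lean on these libraries where they do the work, as an engineer would, in place of code of your own. Each camera call takes 0.05 s, during which the arm holds its last target. There are 200 camera calls.

## Working session

There is one attempt and no reset: what is moved stays moved. The work goes in short steps, Python scripts to look and compute and a tool call to move; the robot and the scene stay as the last step left them, time stands still between calls to the robot, and variables do not carry over. Pictures are saved under pics/ and viewed, at most 10 in all, crops included, and the job is handed in when it is done.

Besides the shell and the picture viewer there is one more tool, called after "Request:" as name(argument=value, ...) on one line, values as JSON. play_rows: Moves the arm, as the interface text tells. Shift numbers are shares of 150 mm and turn numbers shares of pi rad, none past 1 either way. Its arguments: {"type":"object","properties":{"motion":{"type":"array","items":{"type":"array","items":{"type":"array","items":{"type":"number","minimum":-1,"maximum":1}}}}},"required":["motion"]}

```bash
mkdir -p pics; ls; python3 - <<'E'
from plant import manip
import cv2,numpy as np
s=manip.sense();print(s['clock'],s['tool_pos'],s['tcp_rot'],s['width'])
for n in('top','side'):
    p,d=manip.camera(n);i=manip.camera_info(n)
    cv2.imwrite(f'pics/{n}0.png',p[:,:,::-1]);np.savez(f'{n}0.npz',p=p,d=d,**{k:np.array(v) for k,v in i.items()})
    print(n,i['fx'],i['cx'],i['cy'],np.round(i['cam_to_world'],3).tolist())
E
```

```text
pics
0.0 [ 0.21112383 -0.58762198  0.24403624] [-3.09292130e+00 -5.38667884e-01  1.95301751e-04] 0.08545988189332396
top 490.11391990070956 315.02304941731256 238.44530837056135 [[0.014, -0.996, 0.089, 0.428], [-1.0, -0.015, -0.006, 0.005], [0.007, -0.088, -0.996, 1.553], [0.0, 0.0, 0.0, 1.0]]
side 521.0097346172337 311.4844144841164 226.95654277262304 [[-0.722, -0.506, 0.472, 0.017], [-0.692, 0.511, -0.51, 0.601], [0.017, -0.695, -0.719, 0.986], [0.0, 0.0, 0.0, 1.0]]
```

View pics/top0.png

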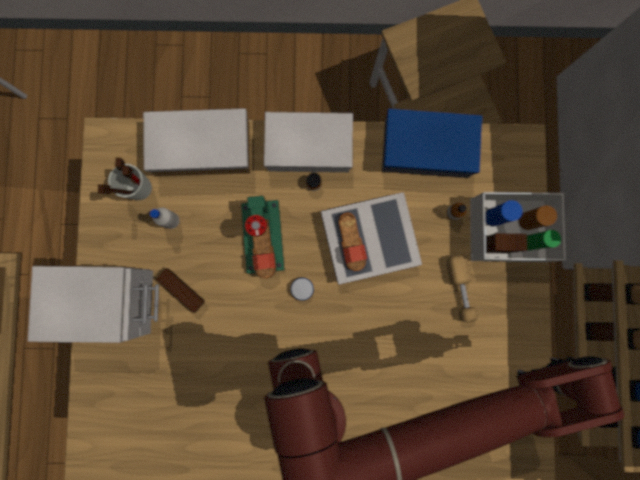

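View pics/side0.png

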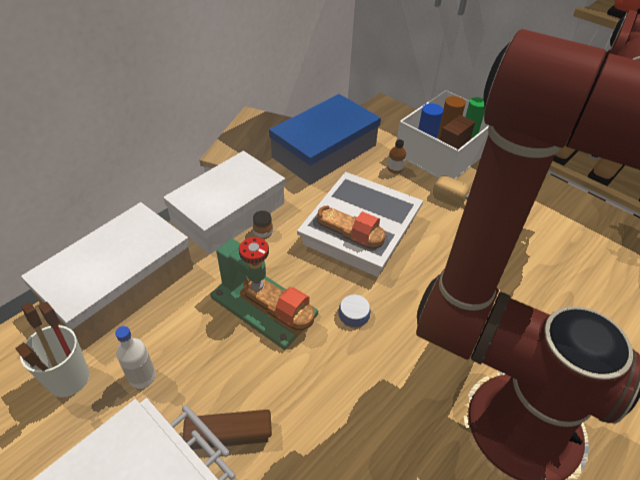

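```bash
cat > h.py <<'E'
import numpy as np,cv2
def cloud(p,d,i):
    v,u=np.mgrid[:480,:640]
    P=np.stack([(u-i['cx'])/i['fx']*d,(v-i['cy'])/i['fy']*d,d],-1)
    T=np.array(i['cam_to_world']);return P@T[:3,:3].T+T[:3,3]
def rect(W,m):
    q=(W[m][:,:2]*1000).astype(np.float32);r=cv2.minAreaRect(q);return len(q),np.round(r[0],1),np.round(r[1],1),round(r[2],1),'z',np.round(np.percentile(W[m][:,2]*1000,[5,50,95]),1)
def clean(m):
    n,l,s,c=cv2.connectedComponentsWithStats(m.astype(np.uint8));k=1+np.argmax(s[1:,4]);return l==k
E
python3 - <<'E'
from h import *
for n in('top','side'):
    f=np.load(f'{n}0.npz');p,d=f['p'],f['d'];W=cloud(p,d,f)
    hsv=cv2.cvtColor(p,cv2.COLOR_RGB2HSV);H,S,V=[hsv[...,k].astype(int) for k in range(3)]
    x,y,z=W[...,0],W[...,1],W[...,2]
    roi=(x>.35)&(x<.75)&(y>-.3)&(y<.3)&(d>0)
    red=((H<4)|(H>176))&(S>190)&roi
    print(n)
    print('wheel',rect(W,clean(red&(z>.17))))
    print('green',rect(W,clean(roi&(H>60)&(H<95)&(S>80)&(z<.035)&(z>.01))))
    print('greenarm',rect(W,clean(roi&(H>60)&(H<95)&(S>80)&(z>.125))))
    rk=clean(roi&(abs(z-.06)<.006)&(S<70)&(V>60));print('rack',rect(W,rk))
    near=roi&(abs(z-.06)<.006)&(S<70)&(V<150)&(V>40);print('mat',rect(W,clean(near&(y<-.06))))
    warm=((H<18)|(H>172))&(S>100)&roi
    for nm,lo,hi,zl in(('press',.04,.2,.052),('mate',-.13,-.0,.075)):
        g=roi&(y>lo)&(y<hi)&warm&(z>zl)&(z<zl+.055)
        print(nm,rect(W,clean(g)))
        c=clean(g&(H<9)&(S>150)&(z>zl+.02));print('  strap',rect(W,c))
E
```

```text
top
wheel (200, array([584.7, 164. ]), array([51.4, 54.2]), 2.9, 'z', array([188. , 193.1, 197.4]))
green (582, array([573.5, 127.9]), array([217.4,  44.9]), 6.6, 'z', array([15.1, 20.6, 26.2]))
greenarm (255, array([646.6, 168.9]), array([54. , 49.5]), 1.8, 'z', array([134.7, 140.6, 145.5]))
rack (4510, array([ 566.4, -175.6]), array([230.1, 261.1]), 13.9, 'z', array([55.5, 60.3, 64.8]))
mat (1764, array([ 582.3, -234.9]), array([206.6,  89.1]), 13.5, 'z', array([55.7, 60.4, 65. ]))
press (800, array([517.6, 152.9]), array([160. ,  62.4]), 8.8, 'z', array([ 58.2,  65.4, 103.4]))
  strap (293, array([488.3, 148.6]), array([43.1, 61.6]), 8.2, 'z', array([ 87.3,  98.7, 104.9]))
mate (783, array([ 552.5, -109.7]), array([176. ,  50.5]), 7.9, 'z', array([ 78.3,  85. , 122.7]))
  strap (202, array([ 512., -113.]), array([42.6, 41.4]), 11.5, 'z', array([105.3, 119.1, 124.9]))
side
wheel (178, array([585.2, 172.6]), array([37.1, 56.5]), 72.5, 'z', array([190.7, 192.7, 195.3]))
green (102, array([539.1, 210. ]), array([56.9, 12.9]), 5.6, 'z', array([16.8, 20.3, 22.9]))
greenarm (284, array([644. , 169.8]), array([56.3, 45.8]), 6.4, 'z', array([138.4, 141.3, 143.8]))
rack (4811, array([ 564.6, -176.3]), array([230.7, 268.8]), 14.0, 'z', array([57.5, 61.1, 64.1]))
mat (1557, array([ 580., -237.]), array([200.1,  84.7]), 13.4, 'z', array([58.4, 61.5, 64.4]))
press (1763, array([525.1, 153.8]), array([178.1,  64.2]), 7.9, 'z', array([ 56.7,  64.5, 102.4]))
  strap (575, array([485.5, 149.8]), array([45.4, 61.2]), 8.5, 'z', array([ 76.7,  99.2, 103.4]))
mate (1145, array([ 549.1, -109.6]), array([175.3,  50.8]), 7.8, 'z', array([ 78. ,  84.8, 121.9]))
  strap (291, array([ 508.1, -111.9]), array([46.3, 40.3]), 6.5, 'z', array([105.6, 118.6, 123.9]))
```

Request:
play_rows(motion=[[[0,0,0,0.1,-0.1,-0.04,1],[0,0,0,0.2,-0.2,-0.08,1],[0,0,0,0.3,-0.3,-0.12,1],[0,0,0,0.4,-0.4,-0.16,1],[0,0,0,0.5,-0.5,-0.2,1],[0,0,0,0.6,-0.6,-0.24,1],[0,0,0,0.7,-0.7,-0.28,1],[0,0,0,0.8,-0.8,-0.32,1],[0,0,0,0.9,-0.9,-0.36,1],[0,0,0,1,-1,-0.4,1]]])

```text
clock: 1.35
tool_pos: [0.3023, -0.395, 0.3057]
tcp_rot: [3.095, 0.539, 0.0]
wrist_force: [-0.6, 0.0, 0.2]
width: 0.0854
grip_force: 0.0
```

Request:
play_rows(motion=[[[0,0,0,0.1,-0.1,0,1],[0,0,0,0.2,-0.2,0,1],[0,0,0,0.3,-0.3,0,1],[0,0,0,0.4,-0.4,0,1],[0,0,0,0.5,-0.5,0,1],[0,0,0,0.6,-0.6,0,1],[0,0,0,0.7,-0.7,0,1],[0,0,0,0.8,-0.8,0,1],[0,0,0,0.9,-0.9,0,1],[0,0,0,1,-1,0,1]]])

```text
clock: 2.6
tool_pos: [0.3924, -0.203, 0.3049]
tcp_rot: [-3.094, -0.539, 0.001]
wrist_force: [1.4, 0.0, -0.2]
width: 0.0852
grip_force: 0.0
```

Request:
play_rows(motion=[[[0,0,0,0.1,-0.1,0,1],[0,0,0,0.2,-0.2,0,1],[0,0,0,0.3,-0.3,0,1],[0,0,0,0.4,-0.4,0,1],[0,0,0,0.5,-0.5,0,1],[0,0,0,0.6,-0.6,0,1],[0,0,0,0.7,-0.7,0,1],[0,0,0,0.8,-0.8,0,1],[0,0,0,0.9,-0.9,0,1],[0,0,0,1,-1,0,1]]])

```text
clock: 3.85
tool_pos: [0.4825, -0.0112, 0.3048]
tcp_rot: [-3.095, -0.539, 0.001]
wrist_force: [-0.4, -0.2, 1.1]
width: 0.086
grip_force: 0.0
```

Request:
play_rows(motion=[[[0,0,0.025,0.1,-0.09,0,1],[0,0,0.05,0.2,-0.18,0,1],[0,0,0.075,0.3,-0.27,0,1],[0,0,0.1,0.4,-0.36,0,1],[0,0,0.125,0.5,-0.45,0,1],[0,0,0.15,0.6,-0.54,0,1],[0,0,0.175,0.75,-0.63,0,1],[0,0,0.2,0.9,-0.75,0,1],[0,0,0.24,1,-0.87,0,1],[0,0,0.24,1,-0.87,0,1]]])

```text
clock: 5.1
tool_pos: [0.5793, 0.1626, 0.3045]
tcp_rot: [3.076, -0.634, -0.002]
wrist_force: [-0.3, -0.1, -0.3]
width: 0.0855
grip_force: 0.0
```

```bash
cat >> h.py <<'E'
from scipy.spatial.transform import Rotation as Ro
def wcloud(d,i):
    v,u=np.mgrid[:480,:640];a=(u-i['cx'])/i['fx'];b=(v-i['cy'])/i['fy'];r=np.hypot(a,b)+1e-9
    t=np.tan(np.minimum(r,1.5));P=np.stack([a/r*t*d,b/r*t*d,d],-1)
    T=np.array(i['cam_to_world']);return P@T[:3,:3].T+T[:3,3]
def delta(s,pos,alpha):
    """tool-frame turn/pi and shift/0.15 to reach pos with tool x at yaw alpha (deg), pointing down"""
    R=Ro.from_rotvec(s['tcp_rot']);G=Ro.from_euler('z',alpha,degrees=True)*Ro.from_euler('x',180,degrees=True)
    print('turn',np.round((R.inv()*G).as_rotvec()/np.pi,4),'shift',np.round(R.inv().apply(np.array(pos)-s['tool_pos'])/.15,4))
E
python3 - <<'E'
from plant import manip
from h import *
s=manip.sense();i=manip.camera_info('wrist');p,d=manip.camera('wrist')
cv2.imwrite('pics/w1.png',p[:,:,::-1]);W=wcloud(d,i)
print(s['tool_pos'],s['joint_pos'],i['fx'],np.round(i['cam_to_world'],3).tolist())
x,y,z=W[...,0],W[...,1],W[...,2]
m=(d>0)&(abs(z-.193)<.012)&(np.hypot(x-.583,y-.163)<.05)
m=clean(m)
print(rect(W,m));q=(W[m][:,:2]*1000).astype(np.float32)
print(cv2.minEnclosingCircle(q),np.median(W[m][:,2]))
c=max(cv2.findContours(m.astype(np.uint8),0,1)[0],key=len)[:,0];e=W[c[:,1],c[:,0]][:,:2]*1000
from scipy.optimize import least_squares as L
print(L(lambda t:np.hypot(e[:,0]-t[0],e[:,1]-t[1])-t[2],[583,163,30],loss='soft_l1').x)
E
```

```text
[0.57930251 0.162563   0.30452952] [ 1.49953117e-01 -2.96993380e-02  1.59800840e+00 -1.61829334e-05
  1.57474124e+00  2.12698930e+00] 371.64829954431775 [[-0.396, -0.882, -0.255, 0.644], [-0.918, 0.38, 0.11, 0.134], [0.0, 0.278, -0.961, 0.434], [0.0, 0.0, 0.0, 1.0]]
(6093, array([583. , 162.4]), array([61. , 60.8]), 81.1, 'z', array([191.8, 194.1, 195.8]))
((582.6642456054688, 162.31092834472656), 31.09193229675293) 0.19406899995166862
[583.20898727 162.12119186  29.86472238]
```

View pics/w1.png

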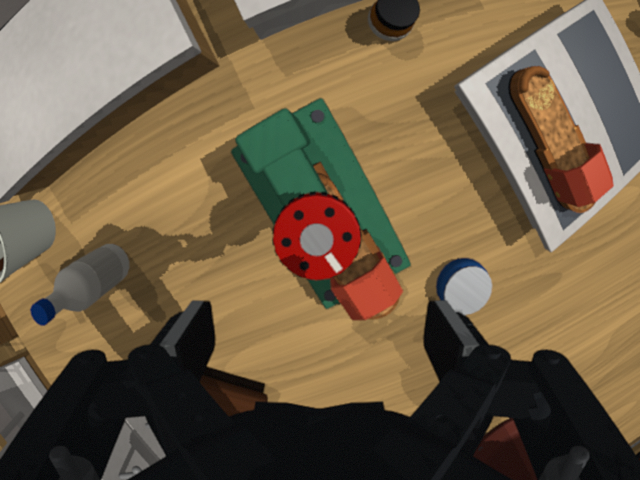

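Request:
play_rows(motion=[[[0,0,0,0.024,-0.008,0.1,1],[0,0,0,0.024,-0.008,0.22,1],[0,0,0,0.024,-0.008,0.34,1],[0,0,0,0.024,-0.008,0.46,1],[0,0,0,0.024,-0.008,0.58,1],[0,0,0,0.024,-0.008,0.7,1],[0,0,0,0.024,-0.008,0.78,1],[0,0,0,0.024,-0.008,0.83,1],[0,0,0,0.024,-0.008,0.83,1],[0,0,0,0.024,-0.008,0.83,1]]])

```text
clock: 6.4
tool_pos: [0.584, 0.1607, 0.1817]
tcp_rot: [-3.076, 0.638, -0.002]
wrist_force: [0.5, 0.5, 1.0]
width: 0.0852
grip_force: 0.0
```

Request:
play_rows(motion=[[[0,0,0,0,0,0,0],[0,0,0,0,0,0,0],[0,0,0,0,0,0,0],[0,0,0,0,0,0,0],[0,0,0,0,0,0,0],[0,0,0,0,0,0,0],[0,0,0,0,0,0,0],[0,0,0,0,0,0,0],[0,0,0,0,0,0,0],[0,0,0,0,0,0,0]]])

```text
clock: 7.65
tool_pos: [0.5846, 0.1621, 0.1826]
tcp_rot: [-3.072, 0.637, -0.005]
wrist_force: [1.2, 4.5, 3.5]
width: 0.0586
grip_force: 65.8
```

Request:
play_rows(motion=[[[0,0,-0.05,0,0,-0.005,0],[0,0,-0.1,0,0,-0.01,0],[0,0,-0.15,0,0,-0.015,0],[0,0,-0.2,0,0,-0.02,0],[0,0,-0.25,0,0,-0.025,0],[0,0,-0.3,0,0,-0.03,0],[0,0,-0.35,0,0,-0.035,0],[0,0,-0.4,0,0,-0.04,0],[0,0,-0.45,0,0,-0.045,0],[0,0,-0.5,0,0,-0.05,0]]])

```text
clock: 8.9
tool_pos: [0.5836, 0.1643, 0.1901]
tcp_rot: [-2.616, -1.728, -0.009]
wrist_force: [-1.0, 12.4, 5.1]
width: 0.058
grip_force: 66.2
```

```bash
python3 - <<'E'
from plant import manip
s=manip.sense();print(s['joint_pos'][5],s['tool_pos'],s['wrist_torque'],s['wrist_force'],s['width'])
E
```

```text
0.5501684628519091 [0.58362682 0.1643311  0.19014521] [ 2.05478472  0.59275977 -0.18648882] [-1.04127741 12.43253212  5.13709576] 0.058036645767899256
```

Request:
play_rows(motion=[[[0,0,-0.05,0.012,-0.005,-0.005,0],[0,0,-0.1,0.012,-0.005,-0.01,0],[0,0,-0.15,0.012,-0.005,-0.015,0],[0,0,-0.2,0.012,-0.005,-0.02,0],[0,0,-0.25,0.012,-0.005,-0.025,0],[0,0,-0.3,0.012,-0.005,-0.03,0],[0,0,-0.35,0.012,-0.005,-0.035,0],[0,0,-0.4,0.012,-0.005,-0.04,0],[0,0,-0.45,0.012,-0.005,-0.045,0],[0,0,-0.5,0.012,-0.005,-0.05,0]]])

```text
clock: 10.15
tool_pos: [0.5814, 0.1635, 0.1975]
tcp_rot: [-0.628, -3.072, 0.0]
wrist_force: [-11.8, 3.1, 11.1]
width: 0.0582
grip_force: 66.7
```

```bash
python3 - <<'E'
from plant import manip
s=manip.sense();print(s['joint_pos'][5],s['tool_pos'],s['wrist_torque'],s['wrist_force'],s['width'])
E
```

```text
-1.0174001553272893 [0.58138526 0.1635014  0.19754947] [ 0.06313711  1.9646921  -0.17101303] [-11.83421443   3.14901256  11.14511421] 0.05819188038704376
```

Request:
play_rows(motion=[[[0,0,-0.03,0.009,-0.004,-0.01,0],[0,0,-0.06,0.009,-0.004,-0.013,0],[0,0,-0.09,0.009,-0.004,-0.016,0],[0,0,-0.12,0.009,-0.004,-0.019,0],[0,0,-0.15,0.009,-0.004,-0.022,0],[0,0,-0.18,0.009,-0.004,-0.025,0],[0,0,-0.21,0.009,-0.004,-0.028,0],[0,0,-0.24,0.009,-0.004,-0.031,0],[0,0,-0.27,0.009,-0.004,-0.034,0],[0,0,-0.28,0.009,-0.004,-0.036,0]]])

```text
clock: 11.4
tool_pos: [0.5814, 0.162, 0.2018]
tcp_rot: [0.732, -3.053, 0.002]
wrist_force: [-5.1, -1.9, 4.1]
width: 0.0583
grip_force: 66.1
```

```bash
python3 - <<'E'
from plant import manip
s=manip.sense();print(s['joint_pos'][5],s['tool_pos'],s['wrist_torque'],s['wrist_force'],s['width'])
E
```

```text
-1.8923725370123763 [0.58138321 0.16201176 0.20181903] [-0.48031349  0.65330443 -0.07866093] [-5.0611718  -1.92142625  4.13177053] 0.058336434300747975
```

Request:
play_rows(motion=[[[0,0,-0.005,0,0,-0.001,0],[0,0,-0.01,0,0,-0.001,0],[0,0,-0.015,0,0,-0.002,0],[0,0,-0.02,0,0,-0.002,0],[0,0,-0.025,0,0,-0.003,0],[0,0,-0.03,0,0,-0.003,0],[0,0,-0.035,0,0,-0.004,0],[0,0,-0.04,0,0,-0.004,0],[0,0,-0.045,0,0,-0.005,0],[0,0,-0.05,0,0,-0.005,0]]])

```text
clock: 12.65
tool_pos: [0.5815, 0.1618, 0.2025]
tcp_rot: [0.968, -2.986, 0.002]
wrist_force: [-5.0, -2.7, 4.7]
width: 0.0581
grip_force: 66.2
```

```bash
python3 - <<'E'
from plant import manip
s=manip.sense();print(s['joint_pos'][5],s['tool_pos'],s['wrist_torque'],s['wrist_force'],s['width'])
E
```

```text
-2.0485295318014414 [0.58151514 0.16179487 0.20252867] [-0.53159878  0.62809407 -0.10967192] [-4.99769786 -2.66135207  4.69888967] 0.05805436548313421
```

Turned 4.175, no stop torque yet. Continue a little.

Request:
play_rows(motion=[[[0,0,-0.005,0,0,-0.001,0],[0,0,-0.01,0,0,-0.001,0],[0,0,-0.015,0,0,-0.002,0],[0,0,-0.02,0,0,-0.002,0],[0,0,-0.025,0,0,-0.003,0],[0,0,-0.03,0,0,-0.003,0],[0,0,-0.035,0,0,-0.004,0],[0,0,-0.04,0,0,-0.004,0],[0,0,-0.045,0,0,-0.005,0],[0,0,-0.05,0,0,-0.005,0]]])

```text
clock: 13.9
tool_pos: [0.5838, 0.1638, 0.2027]
tcp_rot: [-1.197, 2.898, 0.002]
wrist_force: [7.8, 5.4, -4.2]
width: 0.0583
grip_force: 66.3
```

```bash
python3 - <<'E'
from plant import manip
s=manip.sense();print(s['joint_pos'][5],s['tool_pos'],s['wrist_torque'],s['wrist_force'],s['width'])
E
```

```text
-2.205135636790857 [0.58381117 0.16380239 0.20268925] [ 0.97754329 -1.46906962 -2.15477246] [ 7.84346459  5.41769199 -4.16368243] 0.05828532335550485
```

Request:
play_rows(motion=[[[0,0,0,0,0,0,1],[0,0,0,0,0,0,1],[0,0,0,0,0,0,1],[0,0,0,0,0,0,1],[0,0,0,0,0,0,1],[0,0,0,0,0,0,1],[0,0,0,0,0,-0.15,1],[0,0,0,0,0,-0.3,1],[0,0,0,0,0,-0.45,1],[0,0,0,0,0,-0.6,1]]])

```text
clock: 15.15
tool_pos: [0.582, 0.1625, 0.294]
tcp_rot: [-1.201, 2.903, -0.0]
wrist_force: [0.1, -0.6, -0.0]
width: 0.085
grip_force: 0.0
```

```bash
python3 - <<'E'
from plant import manip
from h import *
s=manip.sense();i=manip.camera_info('wrist');p,d=manip.camera('wrist');W=wcloud(d,i)
cv2.imwrite('pics/w2.png',p[:,:,::-1])
x,y,z=W[...,0],W[...,1],W[...,2]
m=clean((d>0)&(z>.2)&(z<.225)&(np.hypot(x-.583,y-.163)<.035));print('wheel',rect(W,m))
p,d=manip.camera('top');f=manip.camera_info('top');W=cloud(p,d,f)
p,d=manip.camera('side');f=manip.camera_info('side');W=cloud(p,d,f)
hsv=cv2.cvtColor(p,cv2.COLOR_RGB2HSV);H,S=hsv[...,0].astype(int),hsv[...,1].astype(int);x,y,z=W[...,0],W[...,1],W[...,2]
g=(d>0)&(x>.35)&(x<.75)&(y>.04)&(y<.24)&((H<18)|(H>172))&(S>100)&(z>.052)&(z<.107)
print(rect(W,clean(g)));print(rect(W,clean(g&(H<9)&(S>150)&(z>.072))))
delta(s,[.4865,.1490,.26],188)
E
```

```text
wheel (7692, array([582.4, 161.7]), array([60.9, 61.3]), 46.4, 'z', array([211.1, 214. , 215.8]))
(1819, array([525.2, 154.5]), array([178.9,  64.1]), 9.2, 'z', array([ 57.3,  64.5, 102.1]))
(569, array([485.7, 149.5]), array([44.7, 61.4]), 9.5, 'z', array([ 77.8,  99.2, 103.9]))
turn [-0.      0.      0.2053] shift [0.5145 0.3861 0.2264]
```

View pics/w2.png

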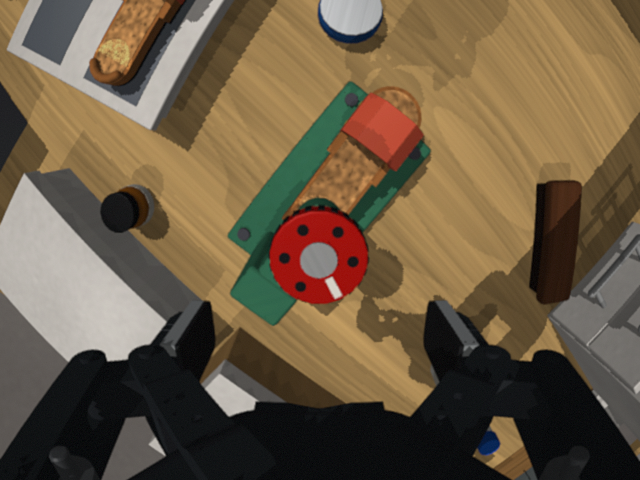

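Request:
play_rows(motion=[[[0,0,0.02,0.05,0.04,0,1],[0,0,0.045,0.1,0.08,0.03,1],[0,0,0.07,0.16,0.12,0.05,1],[0,0,0.1,0.22,0.17,0.08,1],[0,0,0.13,0.28,0.22,0.11,1],[0,0,0.155,0.34,0.27,0.14,1],[0,0,0.18,0.4,0.31,0.17,1],[0,0,0.205,0.47,0.35,0.2,1],[0,0,0.205,0.515,0.386,0.226,1],[0,0,0.205,0.515,0.386,0.226,1]]])

```text
clock: 16.55
tool_pos: [0.4857, 0.1489, 0.2578]
tcp_rot: [0.222, -3.132, 0.0]
wrist_force: [-0.9, 0.8, 0.3]
width: 0.0852
grip_force: 0.0
```

```bash
cat > m.py <<'E'
from plant import manip
from h import *
s=manip.sense();i=manip.camera_info('wrist');p,d=manip.camera('wrist');W=wcloud(d,i)
cv2.imwrite('pics/w3.png',p[:,:,::-1])
hsv=cv2.cvtColor(p,cv2.COLOR_RGB2HSV);H,S=hsv[...,0].astype(int),hsv[...,1].astype(int);x,y,z=W[...,0],W[...,1],W[...,2]
g=(d>0)&(x>.35)&(x<.75)&(y>.04)&(y<.24)&((H<18)|(H>172))&(S>100)&(z>.050)&(z<.107)
print(s['tool_pos'],s['joint_pos']);print('all',rect(W,clean(g)));c=clean(g&(H<9)&(S>150)&(z>.072));print('strap',rect(W,c))
print('straptop',rect(W,clean(c&(z>.096))))
print('green',rect(W,clean((d>0)&(H>60)&(H<95)&(S>80)&(z<.03)&(z>.01))))
delta(s,[.4865,.1490,.072],188.3)
E
python3 m.py
```

```text
[0.48574147 0.14887667 0.25776104] [ 1.50824888e-01 -2.38468678e-01  1.86424780e+00  7.87444432e-06
  1.51732291e+00 -1.56170730e+00]
all (9737, array([517.4, 152.9]), array([162.6,  62.9]), 8.2, 'z', array([ 63. ,  64.9, 103. ]))
strap (3977, array([485.6, 148.1]), array([44.3, 62. ]), 9.0, 'z', array([ 89.7, 101.7, 103.4]))
straptop (3013, array([485.8, 148. ]), array([44.3, 47.1]), 8.3, 'z', array([ 97.7, 102.2, 103.5]))
green (4312, array([561.5, 203.4]), array([221.5,  31.6]), 6.1, 'z', array([20.1, 21.4, 22.7]))
turn [-0.     -0.0005 -0.001 ] shift [-7.0000e-03  1.0000e-04  1.2384e+00]
```

Request:
play_rows(motion=[[[0,0,0,0,-0.005,0.1,1],[0,0,0,0,-0.005,0.22,1],[0,0,0,0,-0.005,0.34,1],[0,0,0,0,-0.005,0.46,1],[0,0,0,0,-0.005,0.58,1],[0,0,0,0,-0.005,0.7,1],[0,0,0,0,-0.005,0.8,1],[0,0,0,0,-0.005,0.88,1],[0,0,0,0,-0.005,0.95,1],[0,0,0,0,-0.005,1,1]]])

```text
clock: 17.85
tool_pos: [0.4866, 0.1482, 0.1083]
tcp_rot: [-0.221, 3.134, -0.0]
wrist_force: [-0.2, 0.7, -0.6]
width: 0.0852
grip_force: 0.0
```

Request:
play_rows(motion=[[[0,0,0,0,0,0.05,1],[0,0,0,0,0,0.1,1],[0,0,0,0,0,0.15,1],[0,0,0,0,0,0.19,1],[0,0,0,0,0,0.22,1],[0,0,0,0,0,0.24,1],[0,0,0,0,0,0.26,1],[0,0,0,0,0,0.26,1],[0,0,0,0,0,0.26,1],[0,0,0,0,0,0.26,1]]])

```text
clock: 19.1
tool_pos: [0.4867, 0.1482, 0.07]
tcp_rot: [-0.221, 3.133, 0.0]
wrist_force: [0.6, -0.1, -0.3]
width: 0.0852
grip_force: 0.0
```

Request:
play_rows(motion=[[[0,0,0,0,0,0,0],[0,0,0,0,0,0,0],[0,0,0,0,0,0,0],[0,0,0,0,0,0,0],[0,0,0,0,0,0,0],[0,0,0,0,0,0,0],[0,0,0,0,0,0,0],[0,0,0,0,0,0,0],[0,0,0,0,0,0,0],[0,0,0,0,0,0,0]]])

```text
clock: 20.35
tool_pos: [0.487, 0.1483, 0.0703]
tcp_rot: [-0.221, 3.133, 0.0]
wrist_force: [-0.8, -0.7, 5.2]
width: 0.0611
grip_force: 66.5
```

Request:
play_rows(motion=[[[0,0,0,0,0,-0.015,0],[0,0,0,0,0,-0.03,0],[0,0,0,0.05,0,-0.03,0],[0,0,0,0.12,0,-0.03,0],[0,0,0,0.2,0,-0.03,0],[0,0,0,0.3,0,-0.03,0],[0,0,0,0.4,0,-0.03,0],[0,0,0,0.5,0,-0.03,0],[0,0,0,0.6,0,-0.03,0],[0,0,0,0.68,0,-0.03,0]]])

```text
clock: 21.6
tool_pos: [0.3843, 0.1337, 0.074]
tcp_rot: [0.221, -3.134, 0.0]
wrist_force: [0.7, 0.4, -1.7]
width: 0.0611
grip_force: 65.6
```

```bash
python3 m.py; python3 -c "
from plant import manip;import cv2
p,d=manip.camera('side');cv2.imwrite('pics/s3.png',p[150:400,150:500,::-1])"
```

```text
[0.38430231 0.13374438 0.074029  ] [ 1.51529296e-01 -3.30609861e-01  2.25650087e+00  5.59421713e-06
  1.21597368e+00 -1.55994830e+00]
all (27468, array([376.3, 130.4]), array([59.4, 70.3]), 9.1, 'z', array([ 67.3,  99.3, 106.6]))
strap (18007, array([383. , 132.7]), array([44.1, 63.6]), 8.6, 'z', array([ 92.1, 105.5, 106.7]))
straptop (15289, array([382.9, 132.9]), array([43.9, 54.3]), 8.3, 'z', array([ 97.6, 105.7, 106.7]))
green (110, array([471.5,  95.7]), array([19.4,  5.2]), 28.0, 'z', array([18.2, 21.3, 22.5]))
turn [ 0.     -0.0001 -0.0013] shift [-0.6889  0.0052  0.0133]
```

View pics/s3.png

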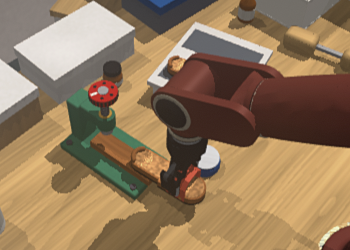

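Request:
play_rows(motion=[[[0,0,0,0,0,-0.08,0],[0,0,0,0,0,-0.16,0],[0,0,0,0,0,-0.24,0],[0,0,0,0,0,-0.32,0],[0,0,0,0,0,-0.4,0],[0,0,0,0,0,-0.5,0],[0,0,0,0,0,-0.6,0],[0,0,0,0,0,-0.7,0],[0,0,0,0,0,-0.76,0],[0,0,0,0,0,-0.8,0]]])

```text
clock: 22.95
tool_pos: [0.3857, 0.1339, 0.195]
tcp_rot: [-0.221, 3.133, 0.0]
wrist_force: [0.3, -0.2, -2.6]
width: 0.0613
grip_force: 65.6
```

Request:
play_rows(motion=[[[0,0,0,-0.01,-0.05,0,0],[0,0,0,-0.03,-0.12,0,0],[0,0,0,-0.05,-0.2,0,0],[0,0,0,-0.08,-0.3,0,0],[0,0,0,-0.1,-0.4,0,0],[0,0,0,-0.13,-0.5,0,0],[0,0,0,-0.16,-0.6,0,0],[0,0,0,-0.18,-0.7,0,0],[0,0,0,-0.21,-0.8,0,0],[0,0,0,-0.23,-0.88,0,0]]])

```text
clock: 24.2
tool_pos: [0.4387, 0.0071, 0.1943]
tcp_rot: [0.22, -3.134, -0.0]
wrist_force: [-0.0, -0.0, -2.6]
width: 0.0617
grip_force: 65.7
```

Request:
play_rows(motion=[[[0,0,0,-0.02,-0.09,0,0],[0,0,0,-0.05,-0.18,0,0],[0,0,0,-0.07,-0.27,0,0],[0,0,0,-0.09,-0.36,0,0],[0,0,0,-0.12,-0.45,0,0],[0,0,0,-0.14,-0.54,0,0],[0,0,0,-0.16,-0.63,0,0],[0,0,0,-0.19,-0.72,0,0],[0,0,0,-0.21,-0.8,0,0],[0,0,0,-0.23,-0.88,0,0]]])

```text
clock: 25.45
tool_pos: [0.4912, -0.1186, 0.1943]
tcp_rot: [0.221, -3.134, -0.0]
wrist_force: [-0.3, 0.5, -1.4]
width: 0.0612
grip_force: 65.7
```

Request:
play_rows(motion=[[[0,0,0,-0.02,-0.09,0,0],[0,0,-0.005,-0.05,-0.18,0,0],[0,0,-0.01,-0.07,-0.27,0,0],[0,0,-0.015,-0.09,-0.36,0,0],[0,0,-0.02,-0.12,-0.45,0,0],[0,0,-0.025,-0.14,-0.54,0,0],[0,0,-0.03,-0.17,-0.65,0,0],[0,0,-0.03,-0.2,-0.77,0,0],[0,0,-0.03,-0.23,-0.89,0,0],[0,0,-0.03,-0.23,-0.89,0,0]]])

```text
clock: 26.7
tool_pos: [0.5442, -0.2466, 0.1943]
tcp_rot: [0.366, -3.12, 0.0]
wrist_force: [0.7, -1.1, -2.4]
width: 0.0609
grip_force: 65.8
```

```bash
cat > n.py <<'E'
from plant import manip
from h import *
import sys
s=manip.sense();print(s['tool_pos'],s['tcp_rot'],s['joint_pos'][5],s['width'])
for n in('side','top','wrist'):
    i=manip.camera_info(n);p,d=manip.camera(n);W=wcloud(d,i) if n=='wrist' else cloud(p,d,i)
    cv2.imwrite(f'pics/{sys.argv[1]}_{n}.png',p[:,:,::-1])
    hsv=cv2.cvtColor(p,cv2.COLOR_RGB2HSV);H,S,V=[hsv[...,k].astype(int) for k in range(3)];x,y,z=W[...,0],W[...,1],W[...,2]
    roi=(d>0)&(x>.4)&(x<.75)&(y>-.36)
    print(n)
    try:
        g=roi&(y<-.15)&((H<18)|(H>172))&(S>100)&(z>.075)&(z<.26);print('held',rect(W,clean(g)))
        print('strap',rect(W,clean(g&(H<9)&(S>150)&(z>.1))))
        print('rack',rect(W,clean(roi&(y<.02)&(abs(z-.06)<.006)&(S<70)&(V>60))))
    except Exception as e: print(e)
E
python3 n.py a
```

```text
[ 0.54417103 -0.24660754  0.19427098] [ 3.65823728e-01 -3.12018195e+00  1.61713468e-06] -2.3542168468341718 0.060862197238495126
side
held (1256, array([ 578.3, -221.9]), array([178.1,  93.6]), 15.0, 'z', array([171.8, 187.1, 223.4]))
strap (160, array([ 530.4, -248.6]), array([16. , 65.7]), 15.5, 'z', array([189.4, 219. , 227.1]))
rack (4998, array([ 564.7, -177.8]), array([230.5, 269.1]), 14.0, 'z', array([57.5, 61. , 64.2]))
top
held (421, array([ 614.8, -225.6]), array([108.1,  49.5]), 9.6, 'z', array([176.1, 186.1, 194.2]))
strap (10, array([ 524.2, -227.5]), array([ 5.5, 13.5]), 22.6, 'z', array([213.8, 217. , 242.5]))
rack (2281, array([ 560.6, -151.4]), array([230.2, 211.1]), 14.0, 'z', array([55.6, 60.5, 64.7]))
wrist
held (32697, array([ 529.8, -251.1]), array([72.1, 70.6]), 14.5, 'z', array([187. , 215.4, 226.7]))
strap (18789, array([ 542.4, -246.4]), array([43.8, 63.4]), 13.7, 'z', array([211.7, 225.5, 226.9]))
rack (26207, array([ 518.4, -188.4]), array([136. , 262.2]), 13.9, 'z', array([60.4, 61.7, 62.9]))
```

View pics/a_wrist.png

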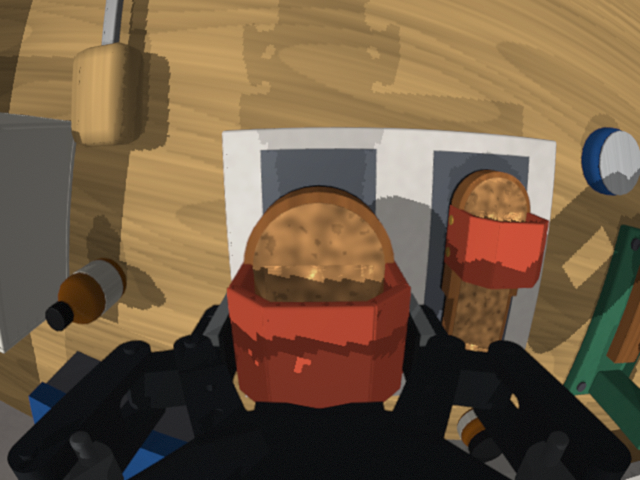

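Request:
play_rows(motion=[[[0,0,0,0,0,0.06,0],[0,0,0,0,0,0.14,0],[0,0,0,0,0,0.22,0],[0,0,0,0,0,0.31,0],[0,0,0,0,0,0.4,0],[0,0,0,0,0,0.49,0],[0,0,0,0,0,0.57,0],[0,0,0,0,0,0.63,0],[0,0,0,0,0,0.66,0],[0,0,0,0,0,0.67,0]]])

```text
clock: 28.1
tool_pos: [0.5438, -0.2452, 0.0937]
tcp_rot: [-0.368, 3.12, -0.0]
wrist_force: [0.4, 1.2, -2.3]
width: 0.061
grip_force: 65.9
```

Request:
play_rows(motion=[[[0,0,0,0,0,0.003,0],[0,0,0,0,0,0.006,0],[0,0,0,0,0,0.009,0],[0,0,0,0,0,0.012,0],[0,0,0,0,0,0.014,0],[0,0,0,0,0,0.016,0],[0,0,0,0,0,0.018,0],[0,0,0,0,0,0.02,0],[0,0,0,0,0,0.022,0],[0,0,0,0,0,0.022,0]]])

```text
clock: 29.35
tool_pos: [0.5438, -0.2452, 0.0905]
tcp_rot: [-0.368, 3.12, -0.0]
wrist_force: [-0.3, -0.5, -3.0]
width: 0.061
grip_force: 65.9
```

Request:
play_rows(motion=[[[0,0,0,0,0,0.001,0],[0,0,0,0,0,0.002,0],[0,0,0,0,0,0.003,0],[0,0,0,0,0,0.004,0],[0,0,0,0,0,0.005,0],[0,0,0,0,0,0.006,0],[0,0,0,0,0,0.007,0],[0,0,0,0,0,0.008,0],[0,0,0,0,0,0.009,0],[0,0,0,0,0,0.01,0]]])

```text
clock: 30.6
tool_pos: [0.5439, -0.2453, 0.0904]
tcp_rot: [0.368, -3.12, 0.0]
wrist_force: [-5.9, 1.9, 8.9]
width: 0.0613
grip_force: 67.2
```

Request:
play_rows(motion=[[[0,0,0,0,0,0,1],[0,0,0,0,0,0,1],[0,0,0,0,0,0,1],[0,0,0,0,0,0,1],[0,0,0,0,0,0,1],[0,0,0,0,0,0,1],[0,0,0,0,0,0,1],[0,0,0,0,0,-0.05,1],[0,0,0,0,0,-0.15,1],[0,0,0,0,0,-0.25,1]]])

```text
clock: 31.85
tool_pos: [0.5441, -0.2454, 0.1282]
tcp_rot: [-0.368, 3.119, -0.001]
wrist_force: [-0.1, -0.7, 0.4]
width: 0.0853
grip_force: 0.0
```

Request:
play_rows(motion=[[[0,0,0,0,0,-0.1,1],[0,0,0,0,0,-0.2,1],[0,0,0,0,0,-0.3,1],[0,0,0,0,0,-0.4,1],[0,0,0,0,0,-0.5,1],[0,0,0,0,0,-0.6,1],[0,0,0,0,0,-0.7,1],[0,0,0,0,0,-0.8,1],[0,0,0,0,0,-0.9,1],[0,0,0,0,0,-0.95,1]]])

```text
clock: 33.1
tool_pos: [0.5441, -0.2454, 0.2705]
tcp_rot: [-0.368, 3.119, -0.002]
wrist_force: [0.0, 0.9, -0.0]
width: 0.0856
grip_force: 0.0
```

```bash
sed -i 's/z>.075/z>.07/' n.py; python3 n.py b
```

```text
[ 0.54410313 -0.24537223  0.27054104] [-3.67950209e-01  3.11876549e+00 -1.52566605e-03] -2.353951410589419 0.0855553872645105
side
held (1279, array([ 581.7, -237.3]), array([175.4,  67.2]), 12.5, 'z', array([ 74.2,  84.6, 122.6]))
strap (307, array([ 542.9, -241.6]), array([43.6, 56.7]), 16.4, 'z', array([105.9, 119.5, 124.5]))
rack (3592, array([ 564.7, -176.4]), array([230.7, 265.8]), 14.3, 'z', array([57.2, 60.8, 64. ]))
top
held (507, array([ 620.6, -226.3]), array([102.2,  54.4]), 9.3, 'z', array([77.5, 82.9, 90.2]))
strap (30, array([ 533.8, -262.5]), array([11.1, 27.1]), 19.2, 'z', array([114.5, 120.8, 125.5]))
rack (2517, array([ 566.5, -175.6]), array([229.9, 261.5]), 14.1, 'z', array([55.5, 60.2, 64.8]))
wrist
held (11192, array([ 580.9, -237.4]), array([176.1,  62.5]), 13.0, 'z', array([ 83. ,  84.9, 122.9]))
strap (4138, array([ 543.1, -246.2]), array([44.1, 61.8]), 13.9, 'z', array([109.8, 121.8, 123.3]))
rack (30649, array([ 564.1, -177. ]), array([230., 262.]), 14.0, 'z', array([60.3, 61.6, 62.9]))
```

View pics/b_wrist.png

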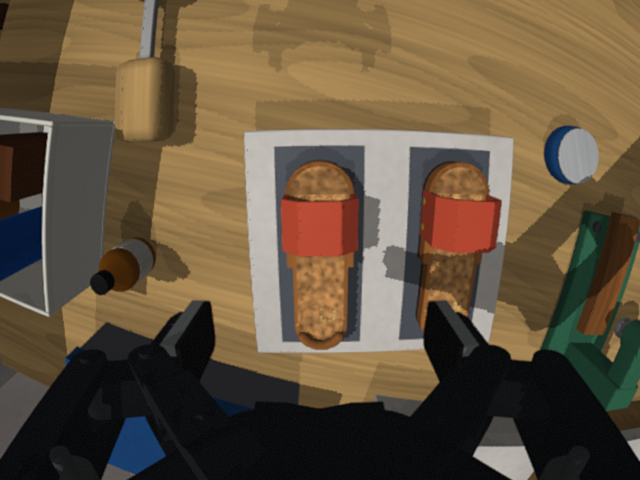

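View pics/b_side.png

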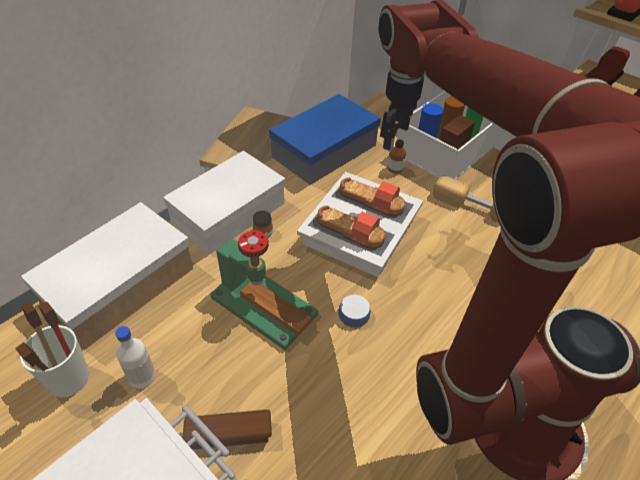

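Both pictures show the mule lying flat on its mat: in the wrist view (320,255), beside the mate at (460,245). Toes point the same way, it sits within 3 mm and 1° of the mat, the press is open and nothing else has moved.

```bash
python3 -c "
from plant import manip
print(manip.close_job())"
```

```text
the job is handed in; nothing more can be done
None
```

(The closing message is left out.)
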